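Bed a turned pedestal and urn on the sprung gluing stand

ROBOT

A 7-joint arm with a two-finger parallel gripper is mounted at the origin on the work surface. World frame = base frame: x ahead of the robot, y to its left, z up, the work surface at z = 0. Lengths are in m, angles in degrees, forces in N, time in s.
With the tool pointing down it reaches from about 0.4 to 0.85 m from the base axis. Payload 4.5 kg.
Tool frame: the origin (TCP) lies at the very end of the fingers, on their centre line; the grasp point (between the pads) lies 19 mm behind it; z points along the fingers, y is the line along which they close (so a half turn about z gives the same grasp; the last joint's range is limited). The gripper opens to 85 mm and grips with 20 to 120 N. Pads are 22 mm wide; open, the fingers measure 114 mm over their backs; the gripper's body (76 mm by 85 mm) begins 54 mm behind the grasp point. The pads swing forward as they close: fully open they stand 13 mm farther back than shut.
Start: joints at [-65.787, 39.483, -11.15, 89.685, 9.013, 51.709, -12.324], TCP at [0.237, 0.578, 0.231] pointing down, gripper open.
Joint ranges: [-172.22, 172.22], [-26.19, 119.32], [-84.43, 86.54], [7.71, 146.69], [-57.33, 237.33], [2.42, 119.75], [-152.13, 152.13]. Speed limits (degrees/s): [147.25, 147.25, 180, 180, 180, 180, 180].

INTERFACE

Orientations are given as a 3x3 rotation matrix whose columns are the frame's x, y, z axes.
In Python, from cell import get_state, camera, job_done, boxes_of, masks_of, landmark_of gives the robot as it stands. The module is installed in compiled form; this text tells all that it offers.
- The arm moves only by the shell command python3 -m pendant 'ROWS' [FORCE]. ROWS is JSON, a list of rows, each an object of numbers: "x", "y", "z": the shift along the tool's x, y, z in mm; "twist": the turn about the tool's z in rad; "claw": the closure, from 0 (fully open) to 1 (shut). In form: [{"x": .., "y": .., "z": .., "twist": .., "claw": ..}, ...]. A call has exactly 10 rows; each row is the pose to reach, as a shift and turn from the pose commanded when the call began, along the tool's axes at that moment; what a row does not reach only later rows make up. A row lasts 1/12 s, in which the tool goes at most 41.7 mm and 7.16 degrees, less where a joint would pass 70% of its speed; a pose out of reach is approached as far as the arm can. A call with a gripper value outside its range is refused whole. The fingers move at their own pace and stop on an object; FORCE is the grip in N (left out, the last holds). Time passes only in rows, so rows that repeat a pose let the fingers close, or fill a call up. It gives the time, the measured TCP pose, the force, the opening and the grip force at its end, in the units of the state.
- get_state(): the state, without advancing time (a new reading comes with each control period).
- camera(name): name is "scene" or "top"; returns a dict with "img" (384x512x3 uint8, blue, green, red), "range_z" (384x512 float32, m along the optical axis (not along the pixel's ray), 0 where there is no reading), "mtx" (3x3 intrinsics, pixels), "T" (4x4, takes a point from camera to world coordinates). Camera axes: x right, y up, looking along -z (the intrinsics and any distortion apply to the point x, -y, -z); pixel columns grow to the right and rows downward; lengths in m; the calibration is good to about 2 mm. A picture is of the moment at which its call begins.
- job_done(): hands the job in; it is judged then, once.
Trained networks look in a picture, given as the dict that the camera call returned (one of the last four; its "shot" number tells which), for a name from the list of things; names that differ only in an ending like _2 or _b are one class to them, and where a whole thing is asked for, a point or a joint stands for the part that bears it (a point fixed in the world has none). Each returns a list of dicts, best first, with "confidence" (0 to 1); they miss things now and then, are a little off and sometimes report something else, mostly with a low value. They report only what shows in the picture. A call takes as long as a camera call.
- boxes_of(label, picture): "bbox" ([left, top, width, height] in pixels, round what is visible of it).
- masks_of(label, picture): "mask" (384x512 bool, what is visible of it) and "bbox" ([left, top, width, height] in pixels, round what is visible of it).
- landmark_of(label, picture): "point" ([row, column] in pixels: a listed point, or the origin of a listed thing).
The state is a dict: "t": time; "joint_positions": joint angles; "joint_velocities": joint speeds; "tau": joint torques, N m; "tool_pos": TCP position; "tool_rot": TCP orientation; "ft_force": force on the tool from outside, world axes, zero at the start; "ft_torque": the same for the moment, N m; "grip_width": opening from 0.0 (shut) to 1.0 (fully open); "grasp_force": force on a finger pad.
Only numpy, scipy, OpenCV 4.12 (cv2) and the standard library are available. Lean on these libraries where they do the work, as an engineer would, in place of code of your own. Each camera call takes 0.05 s, during which the arm holds its last target. There are 200 camera calls.

TASK

Take the walnut pedestal out of the sloping rack and seat it upright, foot down, in the dish of the sprung gluing stand, letting go of it there; then take the urn from its cork cradle and seat it upright in the dish on top of the pedestal. With both in place push the pile down until the platen reaches its stop and keep it there for about a second to bed the joints, then let it rise and leave the pile standing by itself, without shifting or upsetting the other things on the desk.

Things in the scene. Friction and masses are not known exactly. Their poses are not given: they have to be found in the camera images.
- pedestal: Loose turned walnut pedestal, 112 mm tall, about 140 g (0.8-1.25x). Origin: centre of its flat bottom; z along its axis, to its top. Convex 45-degree conical foot, 20 mm diameter at z 0 to 56 at z 18 mm; 56 mm rings z 18-28 and 46-58, shaft 34 mm; 52 mm collar z 82-112 (grip across it, tool along the axis), its top hollowed to a 45-degree conical dish, mouth 44 mm, 14 mm deep. Starts in the rack
- pedestal_seat (a point): Point on the pedestal's axis 100 mm above its origin, in the waxed, slippery dish in its top, 12 mm below the collar's rim; z along the pedestal's axis, up. The urn's bottom (origin of urn) lies at this point when the urn is seated
- urn: Loose turned walnut urn, 104 mm tall, about 120 g (0.8-1.25x). Origin: centre of its flat bottom, z up its axis. Convex 45-degree conical base, 20 mm diameter at z 0 to 42 at z 11 mm; belly 70 mm at z 42; plain round neck 28 mm diameter from z 62 to the flat top at z 104 (grip it there from above). Starts upright in the dish of the cork cradle, its bottom 10 mm above the worktop
- platen_seat (a point): Point on the axis of the gluing stand's round aluminium platen, 2 mm above the floor of its waxed, slippery 45-degree conical dish (mouth 60 mm diameter, 20 mm above this point; platen 72 mm across); z up. 74 mm above the worktop when the platen is up; moves with it. The pedestal's bottom (origin of pedestal) lies here when seated
- platen (a joint): How far the sprung platen is pushed straight down, in m: 0 up, 0.024 at its hard stop. Spring about 250 N/m (the empty platen stays up): it sinks about 5 mm under the pedestal and 5 mm more under the urn, 6 N in all at the stop, and rises again when let go
- stand: The gluing stand, fixed: a 130 mm square oak base, 22 mm high, with a round steel guide and the sprung platen over its middle. Origin: centre of its underside. Unlisted fixed things stand well aside: an oak chest with its lid open, to 290 mm high, at the far right corner; a small lathe and a drawer cabinet on the far left; jars along the far edge
- rack: Fixed sloping oak rack, base 140 x 90 mm (x, y), back and rests up to 95 mm high; origin: underside of its base, z up. At the start its foot stop and V rests carry the pedestal, foot low, axis 30 degrees from vertical, top leaning to the rack's +x (roughly away from the robot). Draw it out along its axis. The collar stands free; fingers fit beside it along the rack's y, which is level
- cradle: The round cork cradle under the urn, fixed, 80 mm diameter, 22 mm high. Origin: centre of its underside
- wardrobe: Bystander: pale basswood wardrobe carcass, open-fronted, loose, 70 x 120 x 190 mm (x, y, z). Origin: centre of its underside
- chair_a: Bystander: walnut chair frame, loose, 68 x 68 mm, 130 mm high. Origin: centre between its feet
- chair_b: Bystander: a second walnut chair frame like the first, loose
- square: Bystander: flat brass square, loose, stock 90 mm, blade 110 mm, 12 mm thick. Origin: underside of the stock's middle
- tin: Bystander: round open tin of steel pins, loose, 68 mm diameter, 34 mm high. Origin: centre of its underside
- brush: Bystander: glue brush lying down, loose, 150 mm long. Origin: under its middle

How it is judged:
By the outcome, as a careful person would: the job done as asked, in the order asked, and still so for the second after the job is handed in, with the robot touching nothing.
It also fails if it takes over 72 s, if anything falls off the work surface, if the arm or the gripper's body presses on something with over 40 N, if the wrist force passes 120 N, or if a joint passes its speed limit or range.

## Working session

There is one attempt and no reset: what is moved stays moved. The work goes in short steps, Python scripts to look and compute and a shell command to move; the robot and the scene stay as the last step left them, time stands still between calls to the robot, and variables do not carry over. Pictures are saved under pics/ and viewed, at most 10 in all, crops included, and the job is handed in when it is done.

```bash
mkdir -p pics
cat > h.py <<'E'
import numpy as np, cv2
from cell import *
def unproj(p,r,c,z=None):
    K=p["mtx"]; z=p["range_z"][r,c] if z is None else z
    x=(c-K[0,2])/K[0,0]*z; y=(r-K[1,2])/K[1,1]*z
    q=np.stack([x,-y,-z,np.ones_like(z)],-1)
    return (q@p["T"].T)[...,:3]
def ray_at_height(p,r,c,h):
    o=p["T"][:3,3]; d=unproj(p,r,c,1.0)-o
    return o+d*(h-o[2])/d[2]
def cloud(p,m):
    r,c=np.nonzero(m&(p["range_z"]>0)); return unproj(p,r,c)
E
python3 - <<'E'
from h import *
s=get_state(); print({k:np.round(v,3).tolist() for k,v in s.items()})
for n in("scene","top"):
    p=camera(n); print(n,[k for k in p],p["mtx"].round(1).tolist(),p["T"].round(3).tolist()); cv2.imwrite(f"pics/{n}0.png",p["img"])
    for l in("pedestal","pedestal_seat","urn","platen_seat","stand","rack","cradle","wardrobe","chair_a","square","tin","brush"):
        L=landmark_of(l,p)[:2]; M=masks_of(l,p)[:2]
        print(l,[(np.round(a["point"]).astype(int).tolist(),round(a["confidence"],2)) for a in L],[(np.round(a["bbox"]).astype(int).tolist(),round(a["confidence"],2),cloud(p,a["mask"]).mean(0).round(3).tolist()) for a in M])
E
```

```text
{'t': 0.0, 'joint_positions': [-65.787, 39.533, -11.144, 89.747, 9.012, 51.708, -12.324], 'joint_velocities': [-0.021, -0.021, 0.009, -0.038, -0.064, 0.098, 0.048], 'tau': [-0.0, -53.961, -1.266, -15.855, 0.009, 0.009, -0.0], 'tool_pos': [0.237, 0.578, 0.23], 'tool_rot': [[-0.925, 0.379, -0.001], [0.379, 0.925, -0.002], [-0.0, -0.002, -1.0]], 'ft_force': [-0.88, 0.768, 0.137], 'ft_torque': [0.026, -0.048, 0.024], 'grasp_force': 0.0, 'grip_width': 1.002}
scene ['img', 'range_z', 'mtx', 'T', 'shot'] [[392.7, 0.0, 254.5], [0.0, 392.7, 187.9], [0.0, 0.0, 1.0]] [[-0.62, -0.64, 0.453, 1.071], [0.784, -0.511, 0.352, 0.505], [0.007, 0.574, 0.819, 1.004], [0.0, 0.0, 0.0, 1.0]]
pedestal [([200, 296], 0.96)] [([280, 184, 29, 25], 0.92, [0.544, 0.227, 0.132])]
pedestal_seat [([194, 291], 0.67), ([200, 130], 0.39)] [([282, 187, 25, 21], 0.91, [0.543, 0.228, 0.131])]
urn [([183, 232], 0.79)] [([216, 161, 21, 30], 0.77, [0.577, 0.012, 0.073]), ([154, 122, 52, 46], 0.53, [0.549, -0.21, 0.042])]
platen_seat [([130, 176], 0.93)] [([164, 122, 24, 19], 0.94, [0.541, -0.223, 0.086])]
stand [([149, 184], 
[... 1527 characters left out ...]
17, [0.536, 0.215, 0.025])]
rack [([197, 215], 0.67)] [([199, 175, 29, 52], 0.86, [0.538, 0.214, 0.024])]
cradle [([191, 288], 0.42)] [([201, 186, 22, 36], 0.18, [0.528, 0.221, 0.124])]
wardrobe [([195, 136], 0.87)] [([90, 164, 65, 52], 0.9, [0.561, 0.454, 0.145]), ([305, 250, 46, 32], 0.39, [0.362, -0.09, 0.009])]
chair_a [([128, 232], 0.89), ([120, 356], 0.84)] []
square [([258, 340], 0.75)] [([304, 247, 50, 36], 0.75, [0.36, -0.09, 0.009]), ([279, 90, 16, 48], 0.22, [0.783, 0.011, 0.02])]
tin [([264, 260], 0.71)] [([250, 247, 19, 26], 0.97, [0.368, 0.099, 0.029]), ([88, 164, 70, 50], 0.22, [0.561, 0.455, 0.141])]
brush [([117, 288], 0.61)] [([281, 90, 12, 49], 0.81, [0.781, 0.011, 0.02])]
```

Run:
```python
import cv2
a=cv2.imread("pics/scene0.png");cv2.imwrite("pics/scene1.png",cv2.resize(a[80:320,90:410],None,fx=2.5,fy=2.5,interpolation=2))
a=cv2.imread("pics/top0.png");cv2.imwrite("pics/top1.png",cv2.resize(a[80:300,80:420],None,fx=2.35,fy=2.35,interpolation=2))
```

```text
(no output)
```

View pics/scene1.png

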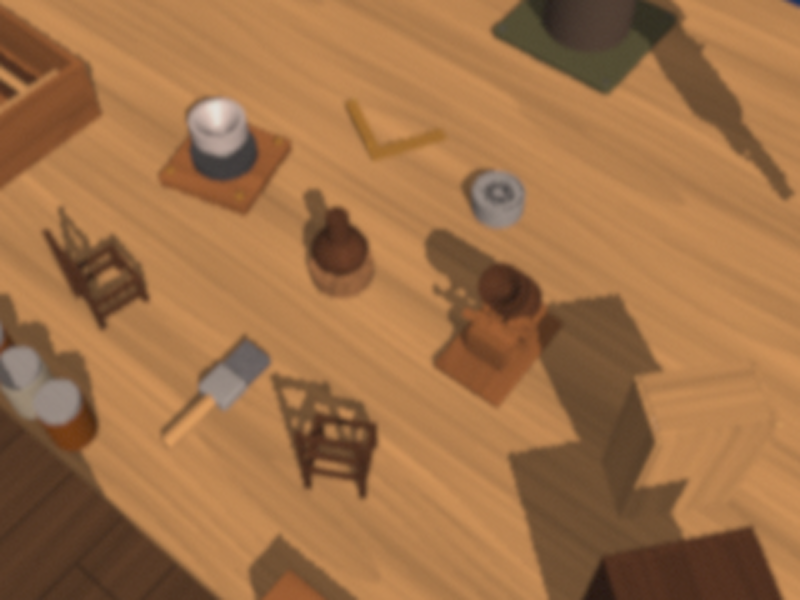

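View pics/top1.png

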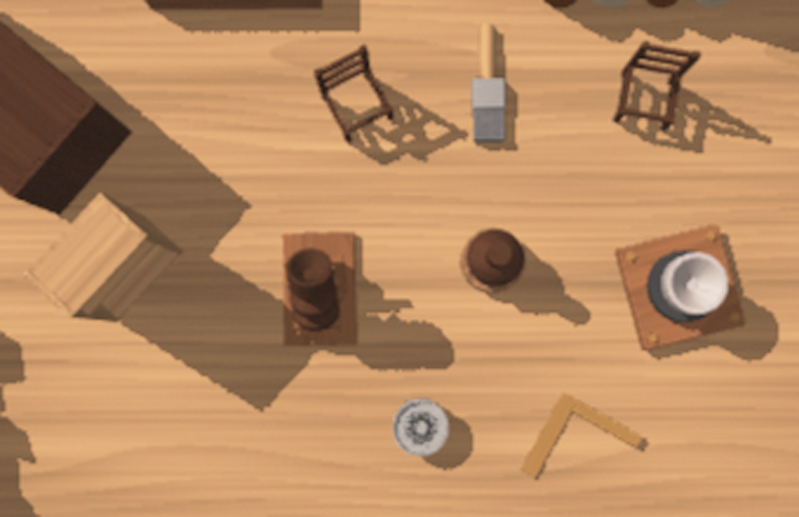

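```bash
cat > fit.py <<'E'
from h import *
from scipy.optimize import least_squares
PED=np.array([[0,0],[10,0],[28,18],[28,28],[17,28],[17,46],[28,46],[28,58],[17,58],[17,82],[26,82],[26,112],[22,112],[8,98],[0,98]])/1e3
URN=np.array([[0,0],[10,0],[21,11],[35,42],[14,62],[14,104],[0,104]])/1e3
def dist(prof,rz):
    a,b=prof[:-1],prof[1:]; d=b-a
    t=np.clip(((rz[:,None]-a)*d).sum(-1)/(d*d).sum(-1),0,1)
    return np.linalg.norm(rz[:,None]-(a+t[...,None]*d),axis=-1).min(1)
def fit(prof,pts,p0,tilt=True):
    def res(q):
        ax=np.array([q[3],q[4],0]) if tilt else np.zeros(3); ax[2]=np.sqrt(1-ax@ax)
        v=pts-q[:3]; z=v@ax; r=np.linalg.norm(v-z[:,None]*ax,axis=1)
        return dist(prof,np.c_[r,z])
    s=least_squares(res,p0,loss="soft_l1",f_scale=.003); return s.x,np.median(res(s.x))
def getcloud(label,near,rad,zmin):
    out={}
    for n in("scene","top"):
        p=camera(n)
        for m in masks_of(label,p):
            c=cloud(p,cv2.erode(m["mask"].astype(np.uint8),np.ones((2,2)))>0)
            c=c[(np.linalg.norm(c[:,:2]-near,axis=1)<rad)&(c[:,2]>zmin)]
            if len(c)>30: out[n]=c;break
    return out
E
python3 - <<'E'
from fit import *
for lab,prof,near,p0,tl in(("pedestal",PED,(.535,.225),(.49,.225,.03,.5,0),True),("urn",URN,(.575,.01),(.575,.01,.01),False)):
    o=getcloud(lab,near,.08,.03); o["both"]=np.vstack(list(o.values()))
    for k,c in o.items():
        x,e=fit(prof,c,p0,tl); print(lab,k,len(c),x.round(4),round(e,4))
for n in("scene","top"):
    p=camera(n); H=p["range_z"]; r,c=np.nonzero(H>0); w=np.full(H.shape+(3,),np.nan); w[r,c]=unproj(p,r,c)
    near=lambda x,y,R:np.hypot(w[...,0]-x,w[...,1]-y)<R
    m=near(.537,-.224,.06)&(w[...,2]>.085)&(w[...,2]<.11); q=w[m]; print(n,"platen rim",len(q),q[:,2].max().round(4),[(cv2.minEnclosingCircle((q[:,:2]*1000).astype(np.float32)))])
    m=near(.537,-.224,.12)&(w[...,2]>.014)&(w[...,2]<.03); print(" stand base",m.sum(),cv2.minAreaRect((w[m][:,:2]*1000).astype(np.float32)))
    m=near(.54,.22,.1)&(w[...,2]>.008)&(w[...,2]<.04); print(" rack base",m.sum(),np.histogram(w[m][:,2],8),cv2.minAreaRect((w[m][:,:2]*1000).astype(np.float32)))
    m=near(.575,.01,.05)&(w[...,2]>.012)&(w[...,2]<.03); print(" cradle",m.sum(),cv2.minEnclosingCircle((w[m][:,:2]*1000).astype(np.float32)))
    for l,h in(("platen_seat",.074),("pedestal_seat",.13),("urn",.01)):
        for a in landmark_of(l,p)[:1]: print(" ",l,ray_at_height(p,a["point"][0],a["point"][1],h).round(4))
E
```

```text
pedestal scene 387 [0.4974 0.2211 0.0505 0.492  0.0047] 0.0009
pedestal top 540 [0.4969 0.2225 0.053  0.5108 0.0103] 0.001
pedestal both 927 [0.4963 0.2207 0.0522 0.51   0.0171] 0.0011
urn scene 422 [0.5704 0.0063 0.0136] 0.0014
urn top 426 [0.5714 0.0069 0.0157] 0.0017
urn both 848 [0.5706 0.0064 0.0148] 0.0016
scene platen rim 247 0.0986 [((537.9985961914062, -226.6913604736328), 38.60629653930664)]
 stand base 670 ((537.0458374023438, -225.37417602539062), (133.2731170654297, 131.05540466308594), 13.683923721313477)
 rack base 770 (array([213, 402,  45,  11,  24,  11,  34,  30]), array([0.00801102, 0.01199106, 0.0159711 , 0.01995114, 0.02393118,
       0.02791122, 0.03189127, 0.03587131, 0.03985135])) ((539.386962890625, 200.5744171142578), (141.9364013671875, 133.27447509765625), 1.1602234840393066)
 cradle 204 ((571.3838500976562, 7.331783771514893), 39.9246940612793)
  platen_seat [ 0.5436 -0.2259  0.074 ]
  pedestal_seat [0.5431 0.2175 0.13  ]
  urn [0.5579 0.0168 0.01  ]
top platen rim 411 0.1029 [((537.0299682617188, -224.65252685546875), 36.20743179321289)]
 stand base 1164 ((536.8702392578125, -224.81878662109375), (130.32553100585938, 131.3651580810547), 14.608173370361328)
 rack base 714 (array([178, 356, 151,  20,   0,   1,   4,   4]), array([0.00800684, 0.01180002, 0.01559321, 0.01938639, 0.02317957,
       0.02697276, 0.03076594, 0.03455912, 0.03835231])) ((543.159423828125, 223.05511474609375), (169.07266235351562, 181.9406280517578), 69.32819366455078)
 cradle 117 ((570.9141845703125, 7.585567951202393), 39.75863265991211)
  platen_seat [ 0.5428 -0.2263  0.074 ]
  pedestal_seat [0.5518 0.2204 0.13  ]
  urn [0.5648 0.0047 0.01  ]
```

```bash
cat > to.py <<'E'
import sys,numpy as np
from cell import get_state
s=get_state(); R=np.array(s["tool_rot"]); a=np.array([float(v) for v in sys.argv[1:4]])
d=R.T@(a-s["tool_pos"]); yaw=float(sys.argv[4]) if len(sys.argv)>4 else 90
e=(yaw-np.degrees(np.arctan2(R[1,1],R[0,1]))+90)%180-90
print("t",round(s["t"],2),"pos",np.round(s["tool_pos"],4),"F",np.round(s["ft_force"],1),"w",round(s["grip_width"],3),"g",round(s["grasp_force"],1),"tilt",R[:,2].round(3),"J7",round(s["joint_positions"][6],1)); print("SHIFT",(d*1000).round(1),"twist",round(-np.radians(e),3))
E
python3 -m pendant '[{"x":-20,"y":-10,"z":-35,"twist":0,"claw":0},{"x":-50,"y":-25,"z":-60,"twist":-0.08,"claw":0},{"x":-85,"y":-42,"z":-70,"twist":-0.16,"claw":0},{"x":-120,"y":-60,"z":-70,"twist":-0.24,"claw":0},{"x":-155,"y":-78,"z":-70,"twist":-0.32,"claw":0},{"x":-190,"y":-96,"z":-70,"twist":-0.4,"claw":0},{"x":-225,"y":-114,"z":-70,"twist":-0.4,"claw":0},{"x":-260,"y":-132,"z":-70,"twist":-0.4,"claw":0},{"x":-295,"y":-150,"z":-70,"twist":-0.4,"claw":0},{"x":-330,"y":-168,"z":-70,"twist":-0.4,"claw":0}]' 40
python3 to.py 0.545 0.222 0.25 91
python3 - <<'E'
from h import *
for n in("scene","top"):
    p=camera(n);r,c=np.nonzero(p["range_z"]>0);w=unproj(p,r,c)
    for (x,y) in((.45,.0),(.65,.1),(.66,-.2),(.45,.25)):
        m=np.hypot(w[:,0]-x,w[:,1]-y)<.02; print(n,x,y,m.sum(),np.median(w[m,2]).round(4))
E
```

```text
t: 4.13
tool_pos: [0.4797, 0.2961, 0.3015]
tool_rot: [[-1.0, -0.011, 0.0], [-0.011, 1.0, 0.0], [-0.0, 0.0, -1.0]]
ft_force: [0.6, -0.0, 0.2]
grip_width: 1.001
grasp_force: 0.0
t 4.13 pos [0.4797 0.2961 0.3015] F [ 0.6 -0.   0.2] w 1.001 g 0.0 tilt [ 0.  0. -1.] J7 42.8
SHIFT [-64.5 -74.8  51.5] twist -0.006
scene 0.45 0.0 91 0.0008
scene 0.65 0.1 123 0.0009
scene 0.66 -0.2 94 0.0008
scene 0.45 0.25 95 0.0012
top 0.45 0.0 148 0.0021
top 0.65 0.1 139 0.0021
top 0.66 -0.2 141 0.0023
top 0.45 0.25 738 0.7173
```

```bash
python3 -m pendant '[{"x":-30,"y":-35,"z":0,"twist":0,"claw":0},{"x":-55,"y":-65,"z":15,"twist":0,"claw":0},{"x":-65,"y":-74,"z":40,"twist":0,"claw":0},{"x":-65,"y":-74,"z":65,"twist":0,"claw":0},{"x":-65,"y":-74,"z":90,"twist":0,"claw":0},{"x":-65,"y":-74,"z":115,"twist":0,"claw":0},{"x":-65,"y":-74,"z":135,"twist":0,"claw":0},{"x":-65,"y":-74,"z":145,"twist":0,"claw":0},{"x":-65,"y":-74,"z":145,"twist":0,"claw":0},{"x":-65,"y":-74,"z":145,"twist":0,"claw":0}]' 40
python3 to.py 0.545 0.222 0.110 91
python3 - <<'E'
from h import *
p=camera("scene"); cv2.imwrite("pics/s2.png",cv2.resize(p["img"][120:270,200:400],None,fx=4,fy=4,interpolation=2))
E
```

```text
t: 5.07
tool_pos: [0.5446, 0.2249, 0.1566]
tool_rot: [[-1.0, -0.011, 0.0], [-0.011, 1.0, 0.0], [-0.0, 0.0, -1.0]]
ft_force: [-0.3, 1.5, 0.8]
grip_width: 0.999
grasp_force: 0.0
t 5.07 pos [0.5446 0.2249 0.1566] F [-0.3  1.5  0.8] w 0.999 g 0.0 tilt [ 0.  0. -1.] J7 48.0
SHIFT [-0.4 -2.9 46.6] twist -0.006
```

View pics/s2.png

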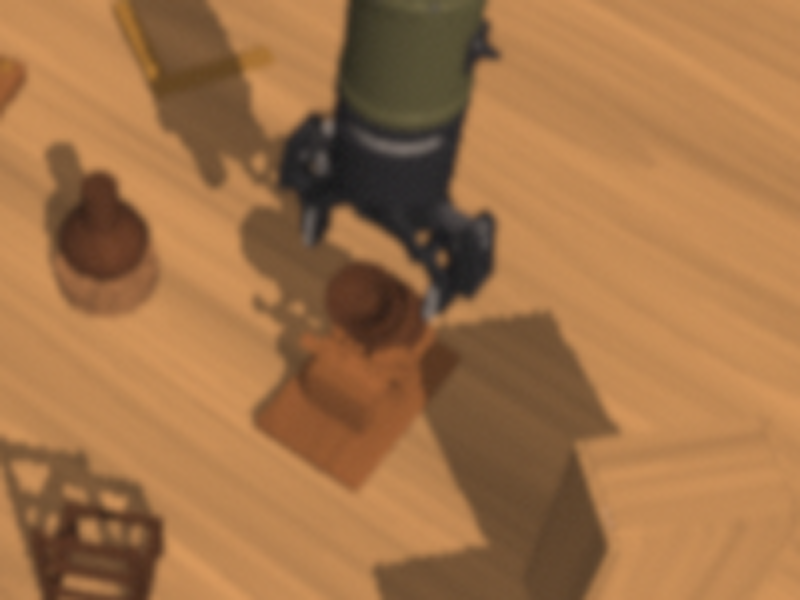

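```bash
python3 -m pendant '[{"x":0,"y":-3,"z":10,"twist":0,"claw":0},{"x":0,"y":-3,"z":25,"twist":0,"claw":0},{"x":0,"y":-3,"z":38,"twist":0,"claw":0},{"x":0,"y":-3,"z":46,"twist":0,"claw":0},{"x":0,"y":-3,"z":46,"twist":0,"claw":0.15},{"x":0,"y":-3,"z":46,"twist":0,"claw":0.3},{"x":0,"y":-3,"z":46,"twist":0,"claw":0.6},{"x":0,"y":-3,"z":46,"twist":0,"claw":0.6},{"x":0,"y":-3,"z":46,"twist":0,"claw":0.6},{"x":0,"y":-3,"z":46,"twist":0,"claw":0.6}]' 35
python3 to.py 0.545 0.222 0.110 91
```

```text
t: 5.95
tool_pos: [0.5451, 0.2221, 0.1112]
tool_rot: [[-1.0, -0.011, 0.002], [-0.011, 1.0, 0.001], [-0.002, 0.001, -1.0]]
ft_force: [0.3, -0.4, 3.4]
grip_width: 0.605
grasp_force: 37.0
t 5.95 pos [0.5451 0.2221 0.1112] F [ 0.3 -0.4  3.4] w 0.605 g 37.0 tilt [ 0.002  0.001 -1.   ] J7 46.7
SHIFT [ 0.1 -0.1  1.2] twist -0.006
```

```bash
python3 -m pendant '[{"x":-5,"y":0,"z":-8.7,"twist":0,"claw":0.6},{"x":-10,"y":0,"z":-17.3,"twist":0,"claw":0.6},{"x":-15,"y":0,"z":-26,"twist":0,"claw":0.6},{"x":-20,"y":0,"z":-34.6,"twist":0,"claw":0.6},{"x":-26,"y":0,"z":-45,"twist":0,"claw":0.6},{"x":-32,"y":0,"z":-55.4,"twist":0,"claw":0.6},{"x":-38,"y":0,"z":-66,"twist":0,"claw":0.6},{"x":-46,"y":0,"z":-80,"twist":0,"claw":0.6},{"x":-55,"y":0,"z":-95,"twist":0,"claw":0.6},{"x":-60,"y":0,"z":-104,"twist":0,"claw":0.6}]' 35
python3 to.py 0.537 -0.225 0.260 91
python3 - <<'E'
from fit import *
s=get_state()["tool_pos"]
o=getcloud("pedestal",s[:2],.12,.05)
for k,c in o.items():
    print(k,len(c),*fit(PED,c,(s[0]-.05,s[1],s[2]-.06,.5,0)))
p=camera("scene"); cv2.imwrite("pics/s3.png",cv2.resize(p["img"][100:250,200:400],None,fx=4,fy=4,interpolation=2))
E
```

```text
t: 6.78
tool_pos: [0.6057, 0.2221, 0.2157]
tool_rot: [[-1.0, -0.01, 0.002], [-0.01, 1.0, 0.001], [-0.002, 0.001, -1.0]]
ft_force: [1.0, -0.3, -2.2]
grip_width: 0.603
grasp_force: 39.1
t 6.78 pos [0.6057 0.2221 0.2157] F [ 1.  -0.3 -2.2] w 0.603 g 39.1 tilt [ 0.002  0.001 -1.   ] J7 53.6
SHIFT [  73.3 -446.3  -44.7] twist -0.007
```

View pics/s3.png

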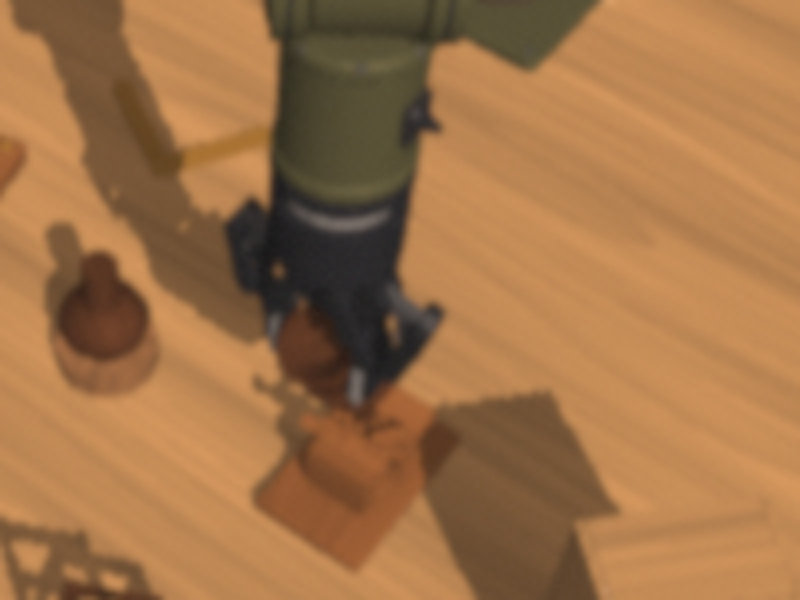

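```bash
python3 -m pendant '[{"x":0,"y":-5,"z":-12,"twist":0,"claw":0.6},{"x":2,"y":-20,"z":-24,"twist":0,"claw":0.6},{"x":4,"y":-45,"z":-30,"twist":0,"claw":0.6},{"x":6,"y":-75,"z":-30,"twist":0,"claw":0.6},{"x":8,"y":-108,"z":-30,"twist":0,"claw":0.6},{"x":10,"y":-141,"z":-30,"twist":0,"claw":0.6},{"x":12,"y":-174,"z":-30,"twist":0,"claw":0.6},{"x":14,"y":-207,"z":-30,"twist":0,"claw":0.6},{"x":15,"y":-240,"z":-30,"twist":0,"claw":0.6},{"x":16,"y":-270,"z":-30,"twist":0,"claw":0.6}]' 35
python3 -m pendant '[{"x":1,"y":-30,"z":0,"twist":0,"claw":0.6},{"x":2,"y":-60,"z":0,"twist":0,"claw":0.6},{"x":3,"y":-90,"z":0,"twist":0,"claw":0.6},{"x":3,"y":-115,"z":0,"twist":0,"claw":0.6},{"x":3,"y":-138,"z":0,"twist":0,"claw":0.6},{"x":3,"y":-156,"z":0,"twist":0,"claw":0.6},{"x":3,"y":-168,"z":0,"twist":0,"claw":0.6},{"x":3,"y":-175,"z":0,"twist":0,"claw":0.6},{"x":3,"y":-177,"z":0,"twist":0,"claw":0.6},{"x":3,"y":-177,"z":0,"twist":0,"claw":0.6}]' 35
python3 to.py 0.5855 -0.225 0.245 91
python3 - <<'E'
from fit import *
s=get_state()["tool_pos"]
for n in("scene","top"):
    p=camera(n); L=masks_of("pedestal",p)
    for m in L[:2]:
        c=cloud(p,m["mask"]); print(n,m["bbox"],round(m["confidence"],2),len(c),c.mean(0) if len(c) else '')
        c=c[np.linalg.norm(c-s,axis=1)<.15]
        if len(c)>30: print(*fit(PED,c,(s[0]-.05,s[1],s[2]-.06,.5,0)))
    if n=="scene": cv2.imwrite("pics/s4.png",cv2.resize(p["img"][30:180,90:290],None,fx=4,fy=4,interpolation=2))
E
```

```text
t: 7.87
tool_pos: [0.5905, -0.0507, 0.2445]
tool_rot: [[-1.0, -0.01, -0.001], [-0.01, 1.0, -0.001], [0.001, -0.001, -1.0]]
ft_force: [-0.5, -0.7, -1.5]
grip_width: 0.603
grasp_force: 39.1
t: 8.7
tool_pos: [0.5904, -0.2243, 0.2443]
tool_rot: [[-1.0, -0.012, -0.0], [-0.012, 1.0, 0.001], [0.0, 0.001, -1.0]]
ft_force: [-0.1, -1.4, -1.7]
grip_width: 0.601
grasp_force: 39.0
t 8.7 pos [ 0.5904 -0.2243  0.2443] F [-0.1 -1.4 -1.7] w 0.601 g 39.0 tilt [-0.     0.001 -1.   ] J7 93.5
SHIFT [ 5.  -0.6 -0.7] twist -0.006
scene [139.8, 86.3, 37.8, 29.5] 0.68 448 [ 0.58115266 -0.21709145  0.24115758]
[ 0.54180411 -0.22497098  0.18427671  0.50858836  0.00119879] 0.0009041535812353633
top [276.2, 193.0, 12.0, 9.8] 0.65 42 [0.54748728 0.03224019 0.02361585]
```

View pics/s4.png

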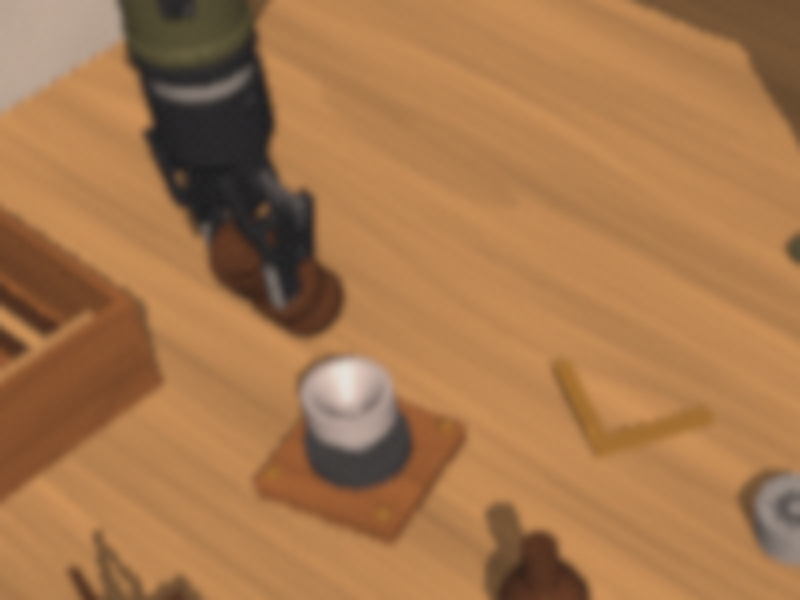

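```bash
python3 -m pendant '[{"x":-15,"y":0,"z":0,"twist":0,"claw":0.6},{"x":-35,"y":0,"z":0,"twist":0,"claw":0.6},{"x":-52,"y":0,"z":10,"twist":0,"claw":0.6},{"x":-62,"y":0,"z":25,"twist":0,"claw":0.6},{"x":-62,"y":0,"z":45,"twist":0,"claw":0.6},{"x":-62,"y":0,"z":67,"twist":0,"claw":0.6},{"x":-62,"y":0,"z":90,"twist":0,"claw":0.6},{"x":-62,"y":0,"z":112,"twist":0,"claw":0.6},{"x":-62,"y":0,"z":125,"twist":0,"claw":0.6},{"x":-62,"y":0,"z":129,"twist":0,"claw":0.6}]' 25
cat > pf.py <<'E'
from fit import *
import sys
s=get_state()["tool_pos"]
p=camera("scene")
for m in masks_of("pedestal",p)[:3]:
    c=cloud(p,cv2.erode(m["mask"].astype(np.uint8),np.ones((2,2)))>0); c=c[np.linalg.norm(c-s,axis=1)<.15]
    if len(c)>30: print(m["confidence"],len(c),*[np.round(v,4) for v in fit(PED,c,(s[0]-.03,s[1],s[2]-.07,.3,0))]); break
if len(sys.argv)>1: cv2.imwrite(f"pics/{sys.argv[1]}.png",cv2.resize(p["img"][60:210,90:290],None,fx=4,fy=4,interpolation=2))
E
python3 to.py 0.652 -0.225 0.115 91; python3 pf.py s5
```

```text
t: 9.73
tool_pos: [0.6509, -0.2229, 0.1126]
tool_rot: [[-1.0, -0.013, -0.005], [-0.013, 1.0, 0.002], [0.005, 0.002, -1.0]]
ft_force: [-0.1, 0.8, -1.4]
grip_width: 0.601
grasp_force: 39.0
t 9.73 pos [ 0.6509 -0.2229  0.1126] F [-0.1  0.8 -1.4] w 0.601 g 39.0 tilt [-0.005  0.002 -1.   ] J7 90.6
SHIFT [-1.1 -2.1 -2.4] twist -0.005
0.74 240 [ 0.6022 -0.2244  0.0529  0.5139  0.0031] 0.001
```

View pics/s5.png

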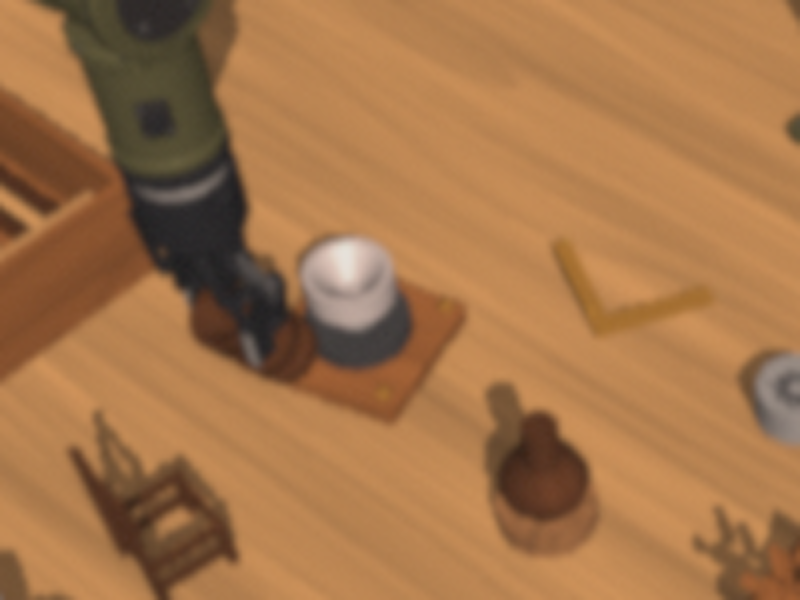

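```bash
python3 -m pendant '[{"x":7,"y":0,"z":0,"twist":0,"claw":0.6},{"x":14,"y":0,"z":0,"twist":0,"claw":0.6},{"x":19,"y":0,"z":-5,"twist":0,"claw":0.6},{"x":23,"y":0,"z":-9,"twist":0,"claw":0.6},{"x":27,"y":0,"z":-13,"twist":0,"claw":0.6},{"x":31,"y":0,"z":-16,"twist":0,"claw":0.6},{"x":36,"y":0,"z":-19,"twist":0,"claw":0.6},{"x":40,"y":0,"z":-21,"twist":0,"claw":0.6},{"x":44,"y":0,"z":-23,"twist":0,"claw":0.6},{"x":44,"y":0,"z":-23,"twist":0,"claw":0.6}]' 20
python3 to.py 0.652 -0.225 0.115 91; python3 pf.py
```

```text
t: 10.67
tool_pos: [0.6088, -0.2248, 0.1393]
tool_rot: [[-1.0, -0.011, 0.002], [-0.011, 1.0, -0.0], [-0.002, -0.0, -1.0]]
ft_force: [4.3, 0.7, -1.0]
grip_width: 0.603
grasp_force: 39.8
t 10.67 pos [ 0.6088 -0.2248  0.1393] F [ 4.3  0.7 -1. ] w 0.603 g 39.8 tilt [ 0.002 -0.    -1.   ] J7 90.5
SHIFT [-43.2  -0.7  24.4] twist -0.006
0.58 397 [ 0.5975 -0.2244  0.0667  0.1326 -0.0158] 0.0011
```

```bash
python3 -m pendant '[{"x":3,"y":0,"z":-1.5,"twist":0,"claw":0.6},{"x":6,"y":0,"z":-3,"twist":0,"claw":0.6},{"x":9,"y":0,"z":-4,"twist":0,"claw":0.6},{"x":11,"y":0,"z":-4.5,"twist":0,"claw":0.6},{"x":11,"y":0,"z":-4.5,"twist":0,"claw":0.6},{"x":11,"y":0,"z":-4.5,"twist":0,"claw":0.6},{"x":3,"y":0,"z":-8,"twist":0,"claw":0.6},{"x":-8,"y":0,"z":-20,"twist":0,"claw":0.6},{"x":-8,"y":0,"z":-40,"twist":0,"claw":0.6},{"x":-8,"y":0,"z":-60,"twist":0,"claw":0.6}]' 35
python3 to.py 0.537 -0.225 0.20 91; python3 pf.py
```

```text
t: 11.6
tool_pos: [0.613, -0.2246, 0.1966]
tool_rot: [[-1.0, -0.011, -0.01], [-0.011, 1.0, 0.001], [0.01, 0.001, -1.0]]
ft_force: [0.0, -0.6, -0.7]
grip_width: 0.604
grasp_force: 39.7
t 11.6 pos [ 0.613  -0.2246  0.1966] F [ 0.  -0.6 -0.7] w 0.604 g 39.7 tilt [-0.01   0.001 -1.   ] J7 92.2
SHIFT [76.   0.4 -2.7] twist -0.006
0.71 393 [ 0.6148 -0.2245  0.1232  0.0113 -0.0152] 0.001
```

```bash
python3 -m pendant '[{"x":10,"y":0,"z":-5,"twist":0,"claw":0.6},{"x":30,"y":0,"z":-5,"twist":0,"claw":0.6},{"x":50,"y":0,"z":-5,"twist":0,"claw":0.6},{"x":66,"y":0,"z":-5,"twist":0,"claw":0.6},{"x":76,"y":0,"z":-2,"twist":0,"claw":0.6},{"x":77,"y":0,"z":5,"twist":0,"claw":0.6},{"x":77,"y":0,"z":15,"twist":0,"claw":0.6},{"x":77,"y":0,"z":25,"twist":0,"claw":0.6},{"x":77,"y":0,"z":25,"twist":0,"claw":0.6},{"x":77,"y":0,"z":25,"twist":0,"claw":0.6}]' 35
python3 to.py 0.535 -0.225 0.145 91; python3 pf.py
```

```text
t: 12.53
tool_pos: [0.5392, -0.225, 0.1718]
tool_rot: [[-1.0, -0.012, -0.002], [-0.012, 1.0, 0.001], [0.002, 0.001, -1.0]]
ft_force: [0.5, 1.0, -1.7]
grip_width: 0.601
grasp_force: 39.7
t 12.53 pos [ 0.5392 -0.225   0.1718] F [ 0.5  1.  -1.7] w 0.601 g 39.7 tilt [-0.002  0.001 -1.   ] J7 91.2
SHIFT [ 4.2  0.  26.8] twist -0.006
0.89 388 [ 0.5421 -0.2245  0.0987 -0.0062 -0.0207] 0.001
```

```bash
python3 -m pendant '[{"x":4.5,"y":-0.5,"z":4,"twist":0,"claw":0.6},{"x":4.5,"y":-0.5,"z":10,"twist":0,"claw":0.6},{"x":4.5,"y":-0.5,"z":16,"twist":0,"claw":0.6},{"x":4.5,"y":-0.5,"z":21,"twist":0,"claw":0.6},{"x":4.5,"y":-0.5,"z":25,"twist":0,"claw":0.6},{"x":4.5,"y":-0.5,"z":28,"twist":0,"claw":0.6},{"x":4.5,"y":-0.5,"z":29,"twist":0,"claw":0.6},{"x":4.5,"y":-0.5,"z":29,"twist":0,"claw":0.6},{"x":4.5,"y":-0.5,"z":29,"twist":0,"claw":0.6},{"x":4.5,"y":-0.5,"z":29,"twist":0,"claw":0.6}]' 30
python3 to.py 0.535 -0.225 0.145 91; python3 pf.py
```

```text
t: 13.47
tool_pos: [0.5347, -0.2262, 0.1444]
tool_rot: [[-1.0, -0.011, -0.0], [-0.011, 1.0, -0.0], [0.0, -0.0, -1.0]]
ft_force: [-1.4, -0.4, -1.2]
grip_width: 0.602
grasp_force: 39.9
t 13.47 pos [ 0.5347 -0.2262  0.1444] F [-1.4 -0.4 -1.2] w 0.602 g 39.9 tilt [-0. -0. -1.] J7 90.1
SHIFT [-0.3  1.2 -0.6] twist -0.006
0.68 357 [ 0.5377 -0.2263  0.0715 -0.0084 -0.0111] 0.0011
```

```bash
python3 -m pendant '[{"x":0,"y":0,"z":1,"twist":0,"claw":0.42},{"x":0,"y":0,"z":2,"twist":0,"claw":0.4},{"x":0,"y":0,"z":2,"twist":0,"claw":0.38},{"x":0,"y":0,"z":2,"twist":0,"claw":0.36},{"x":0,"y":0,"z":2,"twist":0,"claw":0.33},{"x":0,"y":0,"z":2,"twist":0,"claw":0.28},{"x":0,"y":0,"z":2,"twist":0,"claw":0.2},{"x":0,"y":0,"z":2,"twist":0,"claw":0.1},{"x":0,"y":0,"z":2,"twist":0,"claw":0},{"x":0,"y":0,"z":2,"twist":0,"claw":0}]' 30
python3 to.py 0.571 0.007 0.24 91; python3 pf.py s6
```

```text
t: 14.4
tool_pos: [0.535, -0.2261, 0.1423]
tool_rot: [[-1.0, -0.011, 0.0], [-0.011, 1.0, 0.0], [-0.0, 0.0, -1.0]]
ft_force: [-0.2, -0.1, -0.3]
grip_width: 1.002
grasp_force: 0.0
t 14.4 pos [ 0.535  -0.2261  0.1423] F [-0.2 -0.1 -0.3] w 1.002 g 0.0 tilt [ 0.  0. -1.] J7 90.1
SHIFT [-38.6 232.6 -97.7] twist -0.006
0.8 440 [ 0.5358 -0.2263  0.0696 -0.0057 -0.0088] 0.001
```

View pics/s6.png

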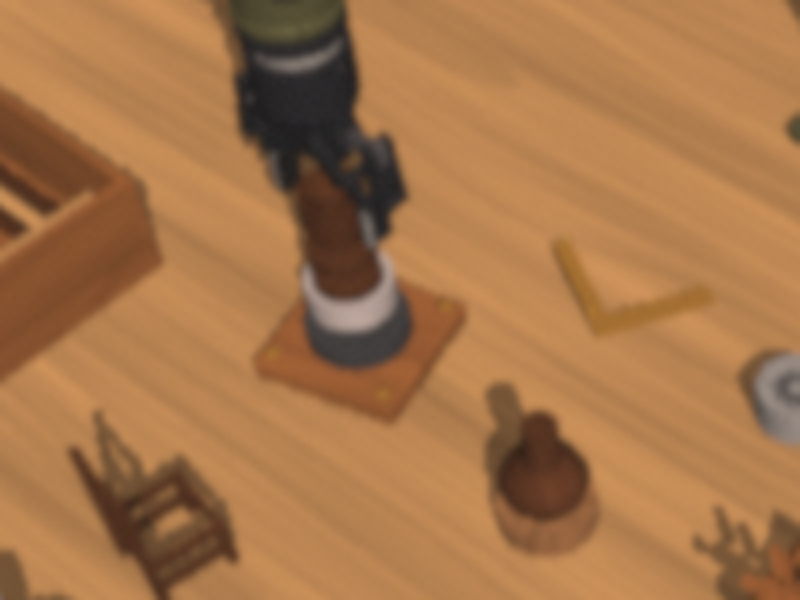

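```bash
python3 -m pendant '[{"x":0,"y":0,"z":-12,"twist":0,"claw":0},{"x":0,"y":0,"z":-30,"twist":0,"claw":0},{"x":0,"y":0,"z":-55,"twist":0,"claw":0},{"x":0,"y":0,"z":-80,"twist":0,"claw":0},{"x":0,"y":5,"z":-98,"twist":0,"claw":0},{"x":-4,"y":30,"z":-98,"twist":0,"claw":0},{"x":-10,"y":60,"z":-98,"twist":0,"claw":0},{"x":-16,"y":95,"z":-98,"twist":0,"claw":0},{"x":-22,"y":130,"z":-98,"twist":0,"claw":0},{"x":-28,"y":165,"z":-98,"twist":0,"claw":0}]' 30
python3 -m pendant '[{"x":-6,"y":25,"z":0,"twist":0,"claw":0},{"x":-10,"y":48,"z":10,"twist":0,"claw":0},{"x":-11,"y":62,"z":30,"twist":0,"claw":0},{"x":-11,"y":67,"z":55,"twist":0,"claw":0},{"x":-11,"y":67,"z":80,"twist":0,"claw":0},{"x":-11,"y":67,"z":95,"twist":0,"claw":0},{"x":-11,"y":67,"z":100,"twist":0,"claw":0},{"x":-11,"y":67,"z":100,"twist":0,"claw":0},{"x":-11,"y":67,"z":100,"twist":0,"claw":0},{"x":-11,"y":67,"z":100,"twist":0,"claw":0}]' 30
python3 to.py 0.571 0.007 0.077 91
python3 - <<'E'
from fit import *
p=camera("scene")
for l,pr,near,p0 in(("urn",URN,(.571,.007),(.571,.007,.01)),("pedestal",PED,(.537,-.225),(.536,-.226,.07,0,0))):
    for m in masks_of(l,p)[:3]:
        c=cloud(p,m["mask"]); c=c[(np.hypot(*(c[:,:2]-near).T)<.08)&(c[:,2]>.03)]
        if len(c)>30: print(l,m["confidence"],len(c),*[np.round(v,4) for v in fit(pr,c,p0,len(p0)>3)]);break
E
```

```text
t: 15.33
tool_pos: [0.5611, -0.0594, 0.2404]
tool_rot: [[-1.0, -0.011, 0.0], [-0.011, 1.0, 0.0], [-0.0, 0.0, -1.0]]
ft_force: [0.6, -0.3, 0.4]
grip_width: 0.998
grasp_force: 0.0
t: 16.17
tool_pos: [0.5723, 0.0064, 0.1415]
tool_rot: [[-1.0, -0.011, 0.002], [-0.011, 1.0, 0.0], [-0.002, 0.0, -1.0]]
ft_force: [-0.4, -0.7, 0.1]
grip_width: 1.001
grasp_force: 0.0
t 16.17 pos [0.5723 0.0064 0.1415] F [-0.4 -0.7  0.1] w 1.001 g 0.0 tilt [ 0.002  0.    -1.   ] J7 67.1
SHIFT [ 1.5  0.6 64.5] twist -0.007
urn 0.75 446 [0.5707 0.0062 0.0136] 0.0014
pedestal 0.82 541 [ 0.5363 -0.2261  0.0696 -0.008  -0.009 ] 0.001
```

```bash
python3 -m pendant '[{"x":1,"y":0,"z":15,"twist":0,"claw":0},{"x":1,"y":0,"z":32,"twist":0,"claw":0},{"x":1,"y":0,"z":48,"twist":0,"claw":0},{"x":1,"y":0,"z":58,"twist":0,"claw":0.1},{"x":1,"y":0,"z":63,"twist":0,"claw":0.25},{"x":1,"y":0,"z":63,"twist":0,"claw":0.4},{"x":1,"y":0,"z":63,"twist":0,"claw":0.55},{"x":1,"y":0,"z":63,"twist":0,"claw":0.65},{"x":1,"y":0,"z":63,"twist":0,"claw":0.85},{"x":1,"y":0,"z":63,"twist":0,"claw":0.85}]' 30
python3 -m pendant '[{"x":0,"y":0,"z":0,"twist":0,"claw":0.85},{"x":0,"y":0,"z":0,"twist":0,"claw":0.85},{"x":0,"y":0,"z":0,"twist":0,"claw":0.85},{"x":0,"y":0,"z":-5,"twist":0,"claw":0.85},{"x":0,"y":0,"z":-15,"twist":0,"claw":0.85},{"x":0,"y":0,"z":-30,"twist":0,"claw":0.85},{"x":0,"y":0,"z":-50,"twist":0,"claw":0.85},{"x":0,"y":0,"z":-70,"twist":0,"claw":0.85},{"x":0,"y":0,"z":-90,"twist":0,"claw":0.85},{"x":0,"y":0,"z":-110,"twist":0,"claw":0.85}]' 30
python3 to.py 0.536 -0.226 0.30 91
```

```text
t: 17.15
tool_pos: [0.5711, 0.0062, 0.0782]
tool_rot: [[-1.0, -0.011, 0.002], [-0.011, 1.0, 0.0], [-0.002, 0.0, -1.0]]
ft_force: [-0.2, -1.2, 3.2]
grip_width: 0.318
grasp_force: 29.6
t: 17.98
tool_pos: [0.5699, 0.0064, 0.1887]
tool_rot: [[-1.0, -0.012, -0.001], [-0.012, 1.0, 0.0], [0.001, 0.0, -1.0]]
ft_force: [0.5, -0.1, -1.8]
grip_width: 0.321
grasp_force: 29.6
t 17.98 pos [0.5699 0.0064 0.1887] F [ 0.5 -0.1 -1.8] w 0.321 g 29.6 tilt [-0.001  0.    -1.   ] J7 68.7
SHIFT [  36.6 -232.  -111.3] twist -0.006
```

```bash
python3 -m pendant '[{"x":0,"y":0,"z":-20,"twist":0,"claw":0.85},{"x":0,"y":0,"z":-45,"twist":0,"claw":0.85},{"x":2,"y":-10,"z":-70,"twist":0,"claw":0.85},{"x":5,"y":-25,"z":-92,"twist":0,"claw":0.85},{"x":9,"y":-45,"z":-105,"twist":0,"claw":0.85},{"x":13,"y":-68,"z":-110,"twist":0,"claw":0.85},{"x":17,"y":-92,"z":-110,"twist":0,"claw":0.85},{"x":21,"y":-117,"z":-110,"twist":0,"claw":0.85},{"x":25,"y":-142,"z":-110,"twist":0,"claw":0.85},{"x":28,"y":-165,"z":-110,"twist":0,"claw":0.85}]' 30
python3 -m pendant '[{"x":3,"y":-22,"z":0,"twist":0,"claw":0.85},{"x":5,"y":-42,"z":0,"twist":0,"claw":0.85},{"x":7,"y":-56,"z":0,"twist":0,"claw":0.85},{"x":8,"y":-64,"z":0,"twist":0,"claw":0.85},{"x":8,"y":-67,"z":0,"twist":0,"claw":0.85},{"x":8,"y":-67,"z":10,"twist":0,"claw":0.85},{"x":8,"y":-67,"z":20,"twist":0,"claw":0.85},{"x":8,"y":-67,"z":20,"twist":0,"claw":0.85},{"x":8,"y":-67,"z":20,"twist":0,"claw":0.85},{"x":8,"y":-67,"z":20,"twist":0,"claw":0.85}]' 30
cat > both.py <<'E'
from fit import *
import sys
s=get_state()["tool_pos"]
p=camera("scene"); q=camera("top")
for l,pr,p0 in(("urn",URN,(s[0],s[1],s[2]-.068,0,0)),("pedestal",PED,(.536,-.226,.07,0,0))):
  for pp in (p,q):
    for m in masks_of(l,pp)[:3]:
        c=cloud(pp,cv2.erode(m["mask"].astype(np.uint8),np.ones((2,2)))>0); c=c[(np.hypot(*(c[:,:2]-p0[:2]).T)<.08)&(c[:,2]>p0[2]-.02)]
        if len(c)>30: print(l,pp["shot"],m["confidence"],len(c),*[np.round(v,4) for v in fit(pr,c,p0)]);break
if len(sys.argv)>1: cv2.imwrite(f"pics/{sys.argv[1]}.png",cv2.resize(p["img"][40:190,90:290],None,fx=4,fy=4,interpolation=2))
E
python3 to.py 0.536 -0.226 0.27 91; python3 both.py s7
```

```text
t: 18.82
tool_pos: [0.5431, -0.1604, 0.2977]
tool_rot: [[-1.0, -0.011, -0.001], [-0.011, 1.0, -0.0], [0.001, -0.0, -1.0]]
ft_force: [0.0, -0.5, -1.5]
grip_width: 0.319
grasp_force: 29.7
t: 19.65
tool_pos: [0.5372, -0.225, 0.277]
tool_rot: [[-1.0, -0.013, -0.0], [-0.013, 1.0, 0.001], [0.0, 0.001, -1.0]]
ft_force: [0.4, 1.1, -1.7]
grip_width: 0.319
grasp_force: 29.7
t 19.65 pos [ 0.5372 -0.225   0.277 ] F [ 0.4  1.1 -1.7] w 0.319 g 29.7 tilt [-0.     0.001 -1.   ] J7 95.5
SHIFT [ 1.2 -1.   7. ] twist -0.005
urn 24 0.58 411 [ 0.5387 -0.2233  0.2117 -0.0301 -0.0102] 0.0014
urn 25 0.57 221 [ 0.537  -0.2233  0.2159  0.0242 -0.0304] 0.0012
pedestal 24 0.82 491 [ 0.5373 -0.2266  0.0694 -0.0209 -0.0054] 0.0011
pedestal 25 0.82 221 [ 0.5374 -0.2271  0.0722 -0.0116  0.0185] 0.001
```

View pics/s7.png

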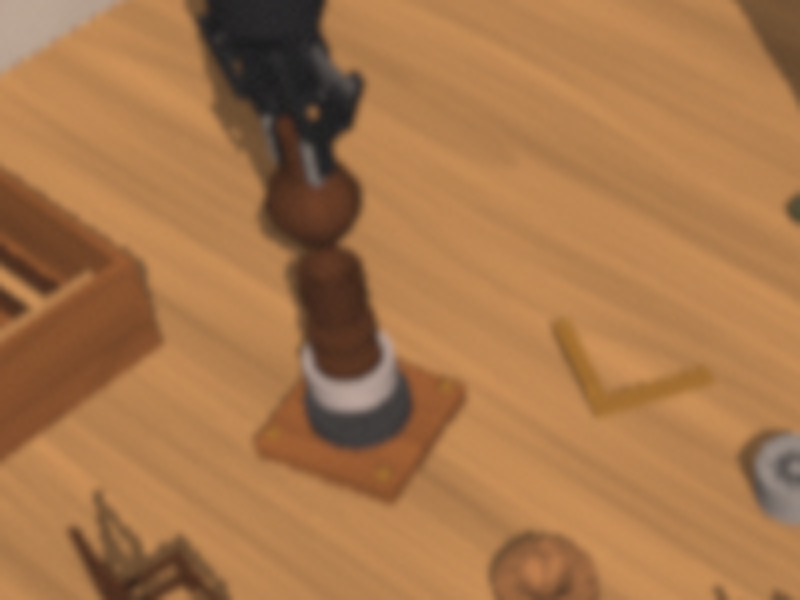

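```bash
python3 -m pendant '[{"x":1,"y":-3,"z":5,"twist":0,"claw":0.85},{"x":1,"y":-3,"z":12,"twist":0,"claw":0.85},{"x":1,"y":-3,"z":19,"twist":0,"claw":0.85},{"x":1,"y":-3,"z":25,"twist":0,"claw":0.85},{"x":1,"y":-3,"z":30,"twist":0,"claw":0.85},{"x":1,"y":-3,"z":34,"twist":0,"claw":0.85},{"x":1,"y":-3,"z":37,"twist":0,"claw":0.85},{"x":1,"y":-3,"z":40,"twist":0,"claw":0.85},{"x":1,"y":-3,"z":42,"twist":0,"claw":0.85},{"x":1,"y":-3,"z":42,"twist":0,"claw":0.85}]' 30
python3 to.py 0.536 -0.226 0.232 91; python3 both.py
```

```text
t: 20.78
tool_pos: [0.5361, -0.2288, 0.235]
tool_rot: [[-1.0, -0.011, -0.0], [-0.011, 1.0, 0.0], [0.0, 0.0, -1.0]]
ft_force: [-0.0, 0.6, -1.6]
grip_width: 0.321
grasp_force: 29.7
t 20.78 pos [ 0.5361 -0.2288  0.235 ] F [-0.   0.6 -1.6] w 0.321 g 29.7 tilt [-0.  0. -1.] J7 94.4
SHIFT [0.  2.8 3. ] twist -0.006
urn 26 0.66 359 [ 0.5374 -0.2276  0.17   -0.0351  0.0069] 0.0014
urn 27 0.6 212 [ 0.5373 -0.2319  0.1745 -0.0264  0.145 ] 0.0013
pedestal 26 0.96 385 [ 0.5366 -0.2265  0.0674 -0.0095 -0.0135] 0.0011
pedestal 27 0.52 113 [ 0.5391 -0.2275  0.0704 -0.0248  0.0163] 0.001
```

```bash
python3 -m pendant '[{"x":0,"y":0.5,"z":1,"twist":0,"claw":0.85},{"x":0,"y":1,"z":2,"twist":0,"claw":0.85},{"x":0,"y":1,"z":3,"twist":0,"claw":0.85},{"x":0,"y":1,"z":4,"twist":0,"claw":0.85},{"x":0,"y":1,"z":5,"twist":0,"claw":0.85},{"x":0,"y":1,"z":6,"twist":0,"claw":0.85},{"x":0,"y":1,"z":7,"twist":0,"claw":0.85},{"x":0,"y":1,"z":7,"twist":0,"claw":0.85},{"x":0,"y":1,"z":7,"twist":0,"claw":0.85},{"x":0,"y":1,"z":7,"twist":0,"claw":0.85}]' 30
python3 to.py 0.536 -0.226 0.232 91; python3 both.py
```

```text
t: 21.92
tool_pos: [0.5361, -0.228, 0.2284]
tool_rot: [[-1.0, -0.011, 0.0], [-0.011, 1.0, 0.0], [-0.0, 0.0, -1.0]]
ft_force: [0.7, 1.1, -0.2]
grip_width: 0.315
grasp_force: 29.8
t 21.92 pos [ 0.5361 -0.228   0.2284] F [ 0.7  1.1 -0.2] w 0.315 g 29.8 tilt [ 0.  0. -1.] J7 94.0
SHIFT [ 0.1  2.  -3.6] twist -0.006
urn 28 0.88 347 [ 0.5376 -0.2271  0.1632 -0.0381  0.0201] 0.0014
urn 29 0.54 155 [ 0.5332 -0.2283  0.1674  0.1337  0.0529] 0.0013
pedestal 28 0.9 348 [ 0.5362 -0.227   0.0628 -0.0047 -0.0089] 0.001
pedestal 29 0.68 149 [ 0.5373 -0.2273  0.0648 -0.0116  0.0055] 0.001
```

```bash
python3 -m pendant '[{"x":0,"y":0.5,"z":0,"twist":0,"claw":0.7},{"x":0,"y":0.5,"z":0,"twist":0,"claw":0.68},{"x":0,"y":0.5,"z":0,"twist":0,"claw":0.66},{"x":0,"y":0.5,"z":0,"twist":0,"claw":0.64},{"x":0,"y":0.5,"z":0,"twist":0,"claw":0.6},{"x":0,"y":0.5,"z":0,"twist":0,"claw":0.54},{"x":0,"y":0.5,"z":0,"twist":0,"claw":0.46},{"x":0,"y":0.5,"z":0,"twist":0,"claw":0.4},{"x":0,"y":0.5,"z":0,"twist":0,"claw":0.4},{"x":0,"y":0.5,"z":0,"twist":0,"claw":0.4}]' 30
python3 to.py 0.536 -0.226 0.232 91; python3 both.py s8
```

```text
t: 23.05
tool_pos: [0.536, -0.2276, 0.2282]
tool_rot: [[-1.0, -0.011, -0.0], [-0.011, 1.0, 0.0], [0.0, 0.0, -1.0]]
ft_force: [0.5, 0.0, 0.7]
grip_width: 0.601
grasp_force: 0.0
t 23.05 pos [ 0.536  -0.2276  0.2282] F [0.5 0.  0.7] w 0.601 g 0.0 tilt [-0.  0. -1.] J7 94.0
SHIFT [-0.   1.6 -3.8] twist -0.006
urn 30 0.87 392 [ 0.5385 -0.2268  0.1651 -0.0467  0.0173] 0.0014
urn 31 0.5 144 [ 0.5369 -0.2285  0.1696 -0.0017  0.0951] 0.0012
pedestal 30 0.56 393 [ 0.5357 -0.2265  0.0648 -0.0049 -0.011 ] 0.001
pedestal 31 0.54 111 [ 5.375e-01 -2.261e-01  6.570e-02 -1.420e-02 -3.000e-04] 0.0009
```

View pics/s8.png

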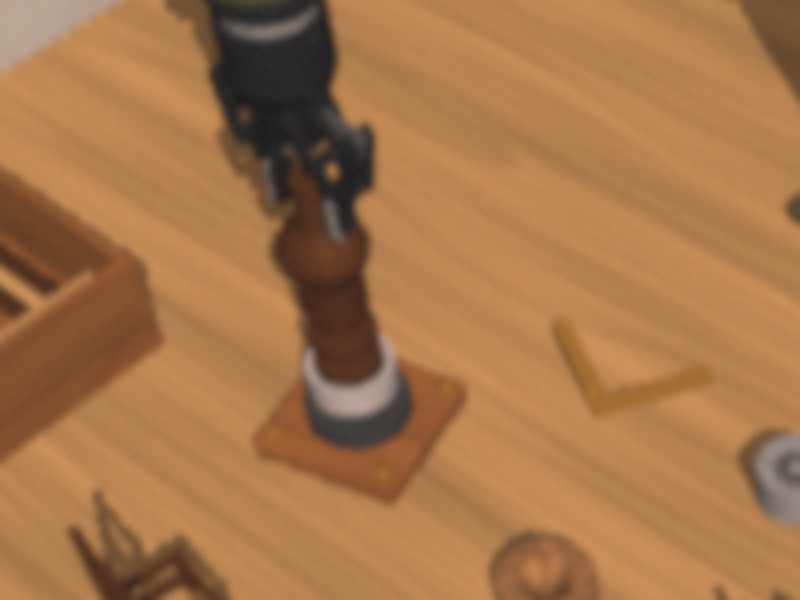

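```bash
python3 -m pendant '[{"x":0,"y":0,"z":-8,"twist":0,"claw":0.35},{"x":0,"y":0,"z":-25,"twist":0,"claw":0.35},{"x":0,"y":1,"z":-45,"twist":0,"claw":0.35},{"x":0,"y":1,"z":-62,"twist":0,"claw":0.35},{"x":0,"y":1,"z":-70,"twist":0,"claw":0.6},{"x":0,"y":1,"z":-70,"twist":0,"claw":1},{"x":0,"y":1,"z":-70,"twist":0,"claw":1},{"x":0,"y":1,"z":-70,"twist":0,"claw":1},{"x":0,"y":1,"z":-70,"twist":0,"claw":1},{"x":0,"y":1,"z":-70,"twist":0,"claw":1}]' 30
python3 to.py 0.5365 -0.2265 0.266 91; python3 both.py
```

```text
t: 24.18
tool_pos: [0.5354, -0.2265, 0.2973]
tool_rot: [[-1.0, -0.011, -0.002], [-0.011, 1.0, 0.001], [0.002, 0.001, -1.0]]
ft_force: [0.8, -0.5, 0.1]
grip_width: 0.0
grasp_force: 0.0
t 24.18 pos [ 0.5354 -0.2265  0.2973] F [ 0.8 -0.5  0.1] w 0.0 g 0.0 tilt [-0.002  0.001 -1.   ] J7 96.2
SHIFT [-1.1 -0.1 31.3] twist -0.006
urn 32 0.77 341 [ 0.538  -0.2238  0.1649 -0.0269 -0.0475] 0.0014
urn 33 0.76 314 [ 0.5387 -0.2239  0.195   0.0074 -0.0797] 0.0047
pedestal 32 0.94 332 [ 0.5359 -0.2262  0.0648  0.0013 -0.0187] 0.001
pedestal 33 0.56 107 [ 0.5381 -0.2273  0.0664 -0.0207  0.0157] 0.001
```

```bash
python3 -m pendant '[{"x":-1,"y":0,"z":8,"twist":0,"claw":1},{"x":-1,"y":0,"z":16,"twist":0,"claw":1},{"x":-1,"y":0,"z":22,"twist":0,"claw":1},{"x":-1,"y":0,"z":26,"twist":0,"claw":1},{"x":-1,"y":0,"z":28,"twist":0,"claw":1},{"x":-1,"y":0,"z":30,"twist":0,"claw":1},{"x":-1,"y":0,"z":32,"twist":0,"claw":1},{"x":-1,"y":0,"z":34,"twist":0,"claw":1},{"x":-1,"y":0,"z":36,"twist":0,"claw":1},{"x":-1,"y":0,"z":36,"twist":0,"claw":1}]' 30
python3 to.py 0.5365 -0.2265 0.253 91; python3 both.py
```

```text
t: 25.32
tool_pos: [0.537, -0.2266, 0.2621]
tool_rot: [[-1.0, -0.011, -0.0], [-0.011, 1.0, 0.0], [0.0, 0.0, -1.0]]
ft_force: [-0.0, 0.2, 1.1]
grip_width: 0.001
grasp_force: 0.5
t 25.32 pos [ 0.537  -0.2266  0.2621] F [-0.   0.2  1.1] w 0.001 g 0.5 tilt [-0.  0. -1.] J7 95.0
SHIFT [0.5 0.1 9.1] twist -0.006
urn 34 0.89 433 [ 0.537  -0.2249  0.1611 -0.0129 -0.0305] 0.0012
urn 35 0.74 265 [ 0.5371 -0.2244  0.1647 -0.0159 -0.0645] 0.0012
pedestal 34 0.83 339 [ 0.5368 -0.2268  0.0604 -0.0142 -0.0054] 0.0011
pedestal 35 0.45 132 [ 0.5374 -0.2267  0.0623 -0.0095  0.0054] 0.0009
```

```bash
python3 -m pendant '[{"x":0,"y":0,"z":1,"twist":0,"claw":1},{"x":0,"y":0,"z":2,"twist":0,"claw":1},{"x":0,"y":0,"z":3,"twist":0,"claw":1},{"x":0,"y":0,"z":4,"twist":0,"claw":1},{"x":0,"y":0,"z":5,"twist":0,"claw":1},{"x":0,"y":0,"z":6,"twist":0,"claw":1},{"x":0,"y":0,"z":7,"twist":0,"claw":1},{"x":0,"y":0,"z":8,"twist":0,"claw":1},{"x":0,"y":0,"z":8,"twist":0,"claw":1},{"x":0,"y":0,"z":8,"twist":0,"claw":1}]' 30
python3 to.py 0.5365 -0.2265 0.253 91; python3 both.py
```

```text
t: 26.45
tool_pos: [0.5371, -0.2266, 0.2544]
tool_rot: [[-1.0, -0.011, 0.0], [-0.011, 1.0, -0.0], [-0.0, -0.0, -1.0]]
ft_force: [-0.4, -0.3, 2.6]
grip_width: 0.001
grasp_force: 1.5
t 26.45 pos [ 0.5371 -0.2266  0.2544] F [-0.4 -0.3  2.6] w 0.001 g 1.5 tilt [ 0. -0. -1.] J7 94.7
SHIFT [0.6 0.1 1.4] twist -0.006
urn 37 0.9 273 [ 0.5349 -0.229   0.181   0.0981  0.1293] 0.0049
pedestal 36 0.69 387 [ 0.5354 -0.226   0.0526  0.0019 -0.0168] 0.0009
pedestal 37 0.7 120 [ 0.5258 -0.2207  0.0714  0.156   0.0601] 0.0018
```

```bash
python3 -m pendant '[{"x":0,"y":0,"z":0.5,"twist":0,"claw":1},{"x":0,"y":0,"z":1,"twist":0,"claw":1},{"x":0,"y":0,"z":1.5,"twist":0,"claw":1},{"x":0,"y":0,"z":2,"twist":0,"claw":1},{"x":0,"y":0,"z":2.5,"twist":0,"claw":1},{"x":0,"y":0,"z":2.5,"twist":0,"claw":1},{"x":0,"y":0,"z":2.5,"twist":0,"claw":1},{"x":0,"y":0,"z":2.5,"twist":0,"claw":1},{"x":0,"y":0,"z":2.5,"twist":0,"claw":1},{"x":0,"y":0,"z":2.5,"twist":0,"claw":1}]' 30
python3 to.py 0.5365 -0.2265 0.253 91
```

```text
t: 27.58
tool_pos: [0.5385, -0.2268, 0.254]
tool_rot: [[-1.0, -0.011, 0.004], [-0.011, 1.0, -0.001], [-0.004, -0.001, -1.0]]
ft_force: [-1.8, 0.6, 14.8]
grip_width: -0.001
grasp_force: 7.0
t 27.58 pos [ 0.5385 -0.2268  0.254 ] F [-1.8  0.6 14.8] w -0.001 g 7.0 tilt [ 0.004 -0.001 -1.   ] J7 94.7
SHIFT [2.  0.3 1. ] twist -0.006
```

```bash
python3 -m pendant '[{"x":0,"y":0,"z":0,"twist":0,"claw":1},{"x":0,"y":0,"z":0,"twist":0,"claw":1},{"x":0,"y":0,"z":0,"twist":0,"claw":1},{"x":0,"y":0,"z":0,"twist":0,"claw":1},{"x":0,"y":0,"z":0,"twist":0,"claw":1},{"x":0,"y":0,"z":0,"twist":0,"claw":1},{"x":0,"y":0,"z":0,"twist":0,"claw":1},{"x":0,"y":0,"z":0,"twist":0,"claw":1},{"x":0,"y":0,"z":0,"twist":0,"claw":1},{"x":0,"y":0,"z":0,"twist":0,"claw":1}]' 30
python3 -m pendant '[{"x":0,"y":0,"z":-1,"twist":0,"claw":1},{"x":0,"y":0,"z":-2.5,"twist":0,"claw":1},{"x":0,"y":0,"z":-4,"twist":0,"claw":1},{"x":0,"y":0,"z":-6,"twist":0,"claw":1},{"x":0,"y":0,"z":-8,"twist":0,"claw":1},{"x":0,"y":0,"z":-10,"twist":0,"claw":1},{"x":0,"y":0,"z":-12,"twist":0,"claw":1},{"x":0,"y":0,"z":-14,"twist":0,"claw":1},{"x":0,"y":0,"z":-16,"twist":0,"claw":1},{"x":0,"y":0,"z":-18,"twist":0,"claw":1}]' 30
python3 -m pendant '[{"x":0,"y":0,"z":-3,"twist":0,"claw":1},{"x":0,"y":0,"z":-8,"twist":0,"claw":1},{"x":0,"y":0,"z":-16,"twist":0,"claw":1},{"x":0,"y":0,"z":-28,"twist":0,"claw":1},{"x":0,"y":0,"z":-42,"twist":0,"claw":1},{"x":0,"y":0,"z":-56,"twist":0,"claw":1},{"x":0,"y":0,"z":-68,"twist":0,"claw":1},{"x":0,"y":0,"z":-75,"twist":0,"claw":1},{"x":0,"y":0,"z":-75,"twist":0,"claw":1},{"x":0,"y":0,"z":-75,"twist":0,"claw":1}]' 30
python3 - <<'E'
from h import *
p=camera("scene"); cv2.imwrite("pics/s9.png",cv2.resize(p["img"][40:290,90:410],None,fx=2.4,fy=2.4,interpolation=2))
E
python3 both.py
```

```text
t: 28.42
tool_pos: [0.5385, -0.2268, 0.2539]
tool_rot: [[-1.0, -0.011, 0.004], [-0.011, 1.0, -0.001], [-0.004, -0.001, -1.0]]
ft_force: [-0.6, 0.5, 13.5]
grip_width: -0.003
grasp_force: 7.0
t: 29.25
tool_pos: [0.5366, -0.2265, 0.2697]
tool_rot: [[-1.0, -0.011, -0.001], [-0.011, 1.0, 0.0], [0.001, 0.0, -1.0]]
ft_force: [-0.5, -0.2, 0.5]
grip_width: 0.0
grasp_force: 0.0
t: 30.08
tool_pos: [0.537, -0.2266, 0.345]
tool_rot: [[-1.0, -0.011, 0.0], [-0.011, 1.0, -0.0], [-0.0, -0.0, -1.0]]
ft_force: [-0.1, 0.3, 0.2]
grip_width: 0.002
grasp_force: 0.0
urn 39 0.86 50 [ 0.5379 -0.2215  0.2653  0.1633  0.1899] 0.0021
urn 40 0.69 37 [ 0.5332 -0.2237  0.2516  0.7089 -0.1091] 0.0019
pedestal 39 0.6 366 [ 0.5353 -0.2265  0.0648  0.0062 -0.0066] 0.001
pedestal 40 0.76 125 [ 0.5385 -0.2266  0.0661 -0.0166  0.0099] 0.0008
```

View pics/s9.png

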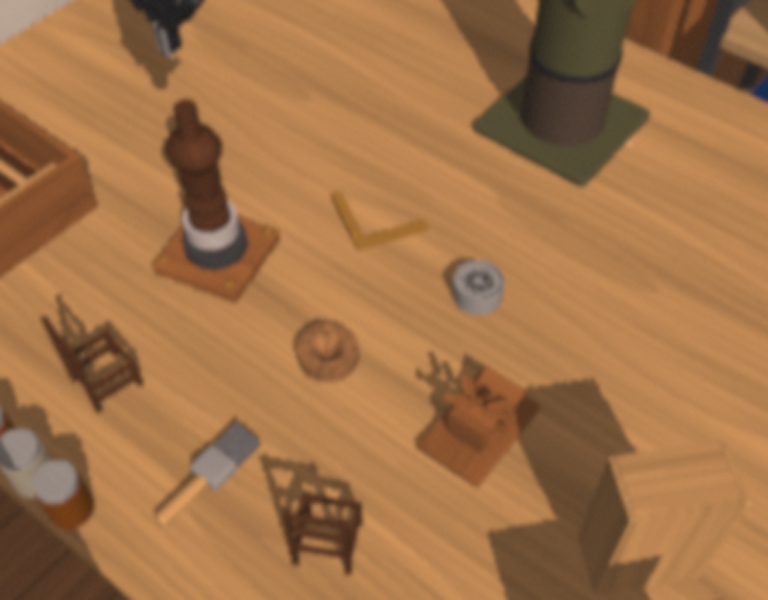

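The pile stands upright and free: urn top near (187,105), platen near (212,235). The chairs, brush, square, tin and wardrobe are where they were at the start.

```bash
python3 -c "from cell import job_done; print(job_done())"
```

```text
the job is handed in; nothing more can be done
None
```

The job is handed in at about 30 s: the pedestal and urn were seated in order, pushed down to the platen's stop (about 14 N) for just over a second, then let rise, and the pile stands free with nothing else on the desk visibly moved.

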